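# Show the finished bottle's label to the label camera

### The arm

A 6-joint arm with a two-finger parallel gripper is mounted at the origin on the work surface. World frame = base frame: x ahead of the robot, y to its left, z up, the work surface at z = 0. Lengths are in m, angles in rad, forces in N, time in s.
With the tool pointing down it reaches from about 0.2 to 0.875 m from the base axis. Payload 3.4 kg.
Tool frame: the origin (TCP) lies between the finger pads; the fingertips stand 25 mm ahead of it and the grasp point (between the pads) lies 6 mm ahead of it (r.nose_length is the z of the fingertips in the tool frame, in m); z points along the fingers, x is the direction in which the jaws open and shut, and the axes are right-handed (so a half turn about z gives the same grasp; the last joint's range is limited). The gripper opens to 94 mm and grips with 3 to 60 N. Pads are 16 mm wide; open, the fingers measure 119 mm over their backs; the gripper's body (75 mm by 177 mm) begins 78 mm behind the grasp point.
Start: joints at [-1.396, 0.276, 1.505, -0, 1.361, -0.121], TCP at [0.168, -0.55, 0.23] pointing down, gripper open.
Joint ranges: [-2.89, 2.89], [-0.75, 2.08], [0.22, 2.7], [-1.18, 4.32], [0.11, 2.71], [-2.7, 2.7]. Speed limits (rad/s): [2.57, 2.57, 3.14, 3.14, 3.14, 3.14].

### API

Orientations are given as a unit quaternion [w, x, y, z].
In Python, from plant import r, gripper_to, inverse_kinematics, vision, models, telemetry gives the robot as it stands. Calls block until the motion is done:
- r.move_to(position, orientation): joint-space move of the TCP to a pose.
- r.move_l(position, rot=None, vel=0.15, guard=None): straight line of the TCP; rot=None keeps the orientation; vel is the mean speed in m/s. With guard (N) it stops when the force on the tool has changed by that much, and returns True; else False.
- r.movej(angles): joint-space move.
- gripper_to(opening, f_grip=None): finger opening in m; f_grip is the grip in N (None keeps the last); returns when the fingers have stopped.
- r.hold(seconds).
- inverse_kinematics(position, orientation): joint angles nearest the present ones, or None.
- vision.snapshot(name): name is "scene" or "top" or "wrist"; returns the picture (400x640x3 uint8, red, green, blue); there is no depth.
- vision.get_calibration(name): a dict with "fx", "fy", "cx", "cy" (pixels), "position" and "orientation" of the camera in the world. Camera axes: x right, y down, z forward; pixel columns grow to the right and rows downward; lengths in m; the calibration is good to about 2 mm. A picture is of the moment at which its call begins: read the wrist's pose just before it. get_calibration takes no time and is no camera call; for the wrist camera it gives the pose at the moment of the call.
A pose or a line that the arm cannot do raises r.PlanningError and nothing moves.
- r.sign_off(): hands the job in, once; it reports no verdict.
Trained networks look in the newest picture that a camera, given by its name, has taken for a name from the list of things; names that differ only in an ending like _2 or _b are one class to them, and where a whole thing is asked for, a point or a joint stands for the part that bears it (a point fixed in the world has none). Each returns a list of dicts, best first, with "score" (0 to 1); they miss things now and then, are a little off and sometimes report something else, mostly with a low value. They report only what shows in the picture. A call takes as long as a camera call. They do not tell look-alikes from the thing itself.
- models.boxes_of(thing, camera): "at" ([x, y, z] in m, in world coordinates, good to about 4 mm: the middle of the surface that is visible of it).
- models.regions_of(thing, camera): "pixels" (400x640 bool, what is visible of it).
- models.mark_of(thing, camera): "at" ([x, y, z] in m, in world coordinates, good to about 4 mm: a listed point, or the origin of a listed thing).
Readings, each from a call of its own:
- telemetry.current_t(): time.
- telemetry.current_joints(): joint angles.
- telemetry.current_dq(): joint speeds.
- telemetry.current_joint_efforts(): joint torques, N m.
- telemetry.current_ee_pos(): TCP position.
- telemetry.current_tool_rot(): TCP orientation.
- telemetry.current_wrist_force(): force on the tool from outside, world axes, zero at the start.
- telemetry.current_torque(): the same for the moment, N m.
- telemetry.current_opening(): finger opening in m.
Only numpy, scipy, OpenCV 4.12 (cv2) and the standard library are available. Lean on these libraries where they do the work, as an engineer would, in place of code of your own. Each camera call takes 0.05 s, during which the arm holds its last target.

### The job

Of the four small bottles on the labelling table one is finished, with its paper label on the body and a paper sealing strip over the cap; the other three are still bare. Take the finished bottle by its neck or cap, lift it out and show its label to the label camera: cap end up, label uncovered, centred on the lens and 200 mm from the lens glass, squarely facing it (the camera looks a little downwards, so lean the bottle's top back away from it to match, without leaning it to either side). Finish while still holding the bottle still in the air there; do not touch the camera or its stand, and leave the bare bottles and the glue bottle standing where they are.

Things in the scene. Friction and masses are not known exactly. Their poses are not given: they have to be found in the camera images.
- bottle_center (a point): Centre of the finished bottle (loose, brown glass, about 0.36 kg, 178 mm high), 89 mm up its axis. Round body 56 mm in diameter to 105 mm up, shoulder to 129 mm, then straight neck and steel cap, both 28 mm in diameter, to the top: grip there, e.g. 152 mm up. Own z: towards the cap; own x: out through the label's middle. Stands upright on the table (z = 0) with label up to 115 degrees from +x.
- label (a point): Middle of its label, on the surface: 28 mm from the axis along own x, 58 mm above the underside; axes as the bottle's. White paper with an orange panel, 60 mm round the body x 66 mm high (25 to 91 mm up). Only this bottle has it, and a pale 14 mm paper strip over the cap and 26 mm on down the neck at the front and the back (in the x-z plane).
- lens (a point): Centre of the camera's front glass (black barrel, 42 mm), inside a ring light 88 mm across, white in front, 260 mm above the table. Own x: viewing direction, 20 degrees below level; own y: level; own z: up in its picture. Shown squarely, the bottle's x is opposite to the lens's x and its z is along the lens's z. It is at the robot's left, looking roughly to its right (-y).
- view_point (a point): The point in the air on the lens's axis 200 mm in front of the glass, where the middle of the label belongs (192 mm above the table). Axes as the lens's.
- camera_stand: Fixed bench stand with the camera: base plate 130 x 170 x 12 mm, post of 22 mm diameter to 335 mm up, 20 mm behind the plate's centre, clamp and camera head (head 120 mm long; its glass 75 mm in front of the plate's centre). Origin: centre of the plate's underside; the camera looks along its own -x.
- bare_a: Bystander: bare bottle, shape and size of the finished one, without label or strip. Origin: centre of its underside. The four bottles stand in a loose group at the robot's right, in any order, at least 90 mm apart axis to axis.
- bare_b: Bystander: another bare bottle, same as bare_a.
- bare_c: Bystander: another bare bottle, same as bare_a.
- glue: Bystander: small glue bottle with a red cap, 31 mm in diameter, 104 mm high, standing near the bottles. Origin: centre of its underside.
Not all that is in view belongs to the job. What is shaped like the part that bears bottle_center but red is not meant.

How it is judged:
By the outcome, as a careful person would: the job done as asked, in the order asked, and still so for the second after the job is handed in, while the arm keeps its last pose, push and grip.
It also fails if it takes over 37 s, if anything falls off the work surface, if the arm or the gripper's body presses on something with over 40 N, if the wrist force passes 120 N, or if a joint passes its speed limit or range.

## Working session

There is one attempt and no reset: what is moved stays moved. The work goes in short steps, each a Python script; the robot and the scene stay as the last script left them, time stands still between calls to the robot, and variables do not carry over. Pictures are saved under pics/ and viewed, and the job is handed in when it is done.

```bash
ls; mkdir -p pics
python3 - <<'E'
from plant import r, vision, models, telemetry
import cv2
for n in ("scene","top","wrist"):
    im=vision.snapshot(n); cv2.imwrite(f"pics/{n}0.png",im[:,:,::-1])
    c=vision.get_calibration(n); print(n,c)
    if n!="wrist":
        for t in ("bottle_center","label","lens","view_point","bare_a","glue","camera_stand"):
            print(t,[(x["at"],round(x["score"],2)) for x in models.mark_of(t,n)])
print(telemetry.current_t(),telemetry.current_tool_rot())
E
```

```text
pics
scene {'fx': 378.47039307067604, 'fy': 378.47039307067604, 'cx': 307.58649740275666, 'cy': 198.15481912062768, 'position': array([ 1.09417782, -0.50316453,  0.92911663]), 'orientation': array([-0.33959466,  0.85980479,  0.35732247, -0.13316097])}
bottle_center [([0.7123, -0.2872, 0.0888], 0.82), ([0.6662, -0.392, 0.09], 0.78), ([0.6182, 0.3184, 0.2624], 0.24)]
label [([0.6197, -0.2771, 0.058], 0.84), ([0.7264, -0.2618, 0.058], 0.81), ([0.646, -0.4169, 0.058], 0.68), ([0.4624, -0.1587, -0.0027], 0.44)]
lens [([0.6192, 0.3218, 0.2596], 0.91), ([0.4826, -0.3383, -0.0003], 0.25)]
view_point []
bare_a [([0.4875, -0.3411, -0.0041], 0.88), ([0.5981, -0.1586, -0.0013], 0.84), ([0.4609, -0.1591, -0.0003], 0.79)]
glue [([0.6864, -0.0226, 0.0001], 0.55), ([0.6197, 0.322, 0.259], 0.35)]
camera_stand [([0.6545, 0.3868, 0.002], 0.82)]
top {'fx': 401.3491641389856, 'fy': 401.3491641389856, 'cx': 321.1673791515609, 'cy': 198.97895974422414, 'position': array([ 0.3610712 , -0.00201524,  1.37476829]), 'orientation': array([-0.06205663,  0.70521715, -0.70364905,  0.06079286])}
bottle_center [([0.7118, -0.288, 0.0885], 0.91), ([0.6632, -0.3928, 0.0874], 0.68), ([0.6151, -0.3032, 0.0898], 0.64)]
label [([0.7287, -0.2609, 0.0599], 0.91), ([0.6222, -0.2808, 0.0567], 0.7), ([0.6462, -0.4163, 0.0564], 0.55)]
lens [([0.6203, 0.3242, 0.2612], 0.88)]
view_point []
bare_a [([0.4641, -0.1564, -0.0021], 0.7), ([0.4826, -0.3389, -0.0002], 0.69), ([0.5965, -0.1559, 0.0009], 0.52)]
glue [([0.6824, -0.0206, 0.0016], 0.7), ([0.4621, -0.1574, -0.0025], 0.37)]
camera_stand [([0.6592, 0.3891, -0.0026], 0.88)]
wrist {'fx': 355.22272635943506, 'fy': 355.22272635943506, 'cx': 323.3487374167405, 'cy': 195.21079753102484, 'position': array([ 0.24534724, -0.52688581,  0.38447488]), 'orientation': array([ 0.11260235,  0.7954005 , -0.58951187, -0.08446601])}
0.85 [ 2.31463323e-05  8.03592053e-01 -5.95180486e-01  3.33726787e-05]
```

View pics/scene0.png

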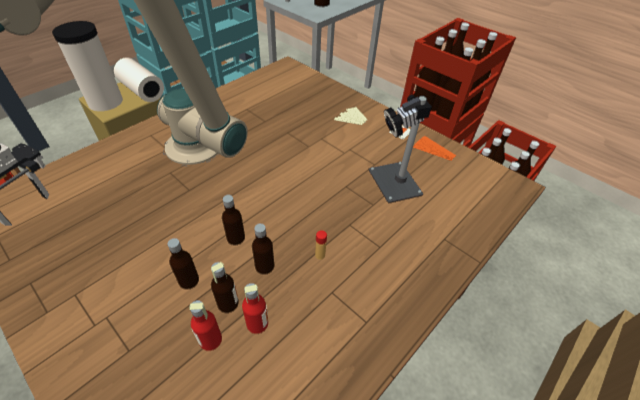

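View pics/top0.png

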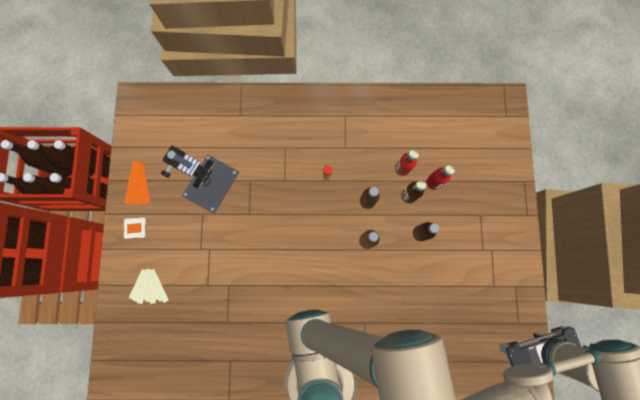

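View pics/wrist0.png

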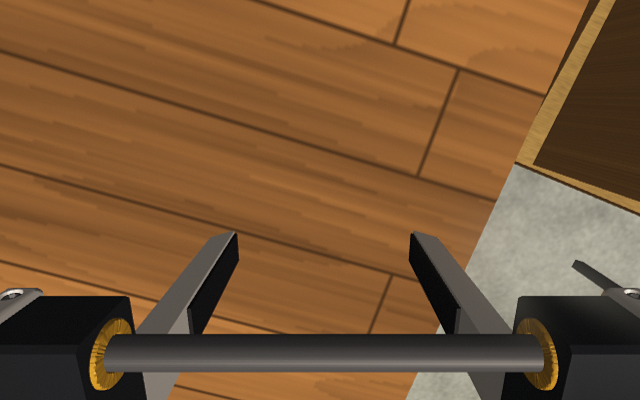

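The top and scene pictures show the finished brown bottle at scene (223,288), top (416,190). The two red look-alikes stand beside it, with three bare brown bottles and the red-capped glue bottle nearby. I'll take close wrist views of the label and strip, then of the camera stand.

```bash
cat > h.py <<'E'
from plant import r, gripper_to, inverse_kinematics, vision, models, telemetry
import cv2, numpy as np
from scipy.spatial.transform import Rotation as R
def q2R(q): return R.from_quat([q[1],q[2],q[3],q[0]])
def R2q(m):
    x=m.as_quat() if isinstance(m,R) else R.from_matrix(m).as_quat()
    return np.array([x[3],x[0],x[1],x[2]])
def cam_in_tool():
    c=vision.get_calibration("wrist"); Rt=q2R(telemetry.current_tool_rot()); p=telemetry.current_ee_pos()
    Rc=q2R(c["orientation"]); return Rt.inv()*Rc, Rt.inv().apply(np.array(c["position"])-p)
def look(campos,target,roll=0.):
    z=np.array(target)-campos; z/=np.linalg.norm(z)
    x=np.cross(z,[0,0,1.]); x/=np.linalg.norm(x); y=np.cross(z,x)
    return R.from_matrix(np.c_[x,y,z])*R.from_euler('z',roll)
def toolpose(campos,Rc):
    dR,dp=cam_in_tool(); Rt=Rc*dR.inv(); return np.array(campos)-Rt.apply(dp),Rt
def ik_ok(p,Rt):
    return inverse_kinematics(p,R2q(Rt))
def proj(c,P):
    X=q2R(c["orientation"]).inv().apply(np.atleast_2d(P)-c["position"])
    return np.c_[c["fx"]*X[:,0]/X[:,2]+c["cx"],c["fy"]*X[:,1]/X[:,2]+c["cy"]]
E
python3 - <<'E'
from h import *
dR,dp=cam_in_tool(); print(dR.as_matrix().round(3),dp)
for nm,tg in (("bot",[0.617,-0.295,0.1]),("stand",[0.63,0.36,0.13])):
  for off in ([0.05,0.2,0.25],[0.0,0.2,0.3],[-0.05,0.2,0.25],[-.1,.15,.3],[-.15,.1,.35],[-0.1,-0.2,0.3],[-0.15,-0.25,0.3],[-.2,-.2,.4],[-.25,-.1,.35],[-.2,0,.4]):
    cp=np.array(tg)+off
    for roll in np.radians(np.arange(0,360,30)):
        p,Rt=toolpose(cp,look(cp,tg,roll)); q=ik_ok(p,Rt)
        if q is not None: print(nm,off,round(np.degrees(roll)),np.round(q,2),p.round(2))
E
```

```text
[[ 1.    -0.    -0.002]
 [ 0.001  0.96   0.279]
 [ 0.002 -0.279  0.96 ]] [ 0.0005165  -0.08109853 -0.15397708]
bot [0.05, 0.2, 0.25] 0 [ 0.07  0.64  1.39 -0.9   1.55 -2.6 ] [ 0.65 -0.17  0.2 ]
bot [0.05, 0.2, 0.25] 30 [ 0.02  0.71  1.21 -0.83  1.7  -2.2 ] [ 0.66 -0.18  0.2 ]
bot [0.05, 0.2, 0.25] 60 [-0.04  0.74  1.06 -0.73  1.8  -1.79] [ 0.67 -0.19  0.21]
bot [0.05, 0.2, 0.25] 90 [-0.11  0.72  0.99 -0.62  1.83 -1.37] [ 0.67 -0.21  0.22]
bot [0.05, 0.2, 0.25] 120 [-0.17  0.65  1.02 -0.51  1.76 -0.91] [ 0.67 -0.22  0.23]
bot [0.05, 0.2, 0.25] 150 [-0.21  0.55  1.14 -0.43  1.62 -0.43] [ 0.65 -0.23  0.24]
bot [0.05, 0.2, 0.25] 180 [-0.23  0.44  1.31 -0.41  1.42  0.08] [ 0.63 -0.23  0.24]
bot [0.05, 0.2, 0.25] 210 [-0.21  0.34  1.48 -0.48  1.22  0.66] [ 0.62 -0.22  0.24]
bot [0.05, 0.2, 0.25] 240 [-0.13  0.31  1.62 -0.64  1.09  1.34] [ 0.61 -0.21  0.23]
bot [0.05, 0.2, 0.25] 270 [-0.03  0.34  1.69 -0.83  1.09  2.07] [ 0.61 -0.19  0.22]
bot [0.0, 0.2, 0.3] 30 [ 0.05  0.52  1.39 -0.81  1.51 -2.35] [ 0.63 -0.16  0.24]
bot [0.0, 0.2, 0.3] 60 [-0.01  0.57  1.23 -0.71  1.63 -1.97] [ 0.65 -0.18
[... 14217 characters left out ...]
4] 90 [ 0.84  0.29  1.25 -0.53  1.52 -2.23] [0.51 0.39 0.38]
stand [-0.2, 0, 0.4] 120 [ 0.75  0.33  1.13 -0.39  1.62 -1.84] [0.52 0.39 0.39]
stand [-0.2, 0, 0.4] 150 [ 0.64  0.32  1.09 -0.24  1.64 -1.45] [0.53 0.38 0.39]
stand [-0.2, 0, 0.4] 180 [ 0.53  0.26  1.15 -0.09  1.57 -1.05] [0.54 0.36 0.39]
stand [-0.2, 0, 0.4] 210 [ 0.44  0.18  1.28  0.04  1.43 -0.64] [0.53 0.34 0.39]
stand [-0.2, 0, 0.4] 240 [ 0.39  0.08  1.45  0.12  1.23 -0.21] [0.52 0.33 0.39]
stand [-0.2, 0, 0.4] 270 [ 0.4  -0.02  1.62  0.1   1.01  0.3 ] [0.51 0.33 0.38]
stand [-0.2, 0, 0.4] 300 [ 0.51 -0.07  1.75 -0.09  0.82  1.02] [0.49 0.33 0.37]
stand [-0.2, 0, 0.4] 330 [ 0.69 -0.05  1.78 -0.44  0.8   1.92] [0.48 0.34 0.36]
```

```bash
cat > v1.py <<'E'
from h import *
def view(tg,off,roll,name,ups=0):
    cp=np.array(tg)+off
    p,Rt=toolpose(cp,look(cp,tg,np.radians(roll)))
    r.move_to(p,R2q(Rt)); 
    c=vision.get_calibration("wrist"); im=vision.snapshot("wrist"); cv2.imwrite(f"pics/{name}.png",im[:,:,::-1])
    np.save(f"pics/{name}.npy",np.array([c],dtype=object),allow_pickle=True)
    return c
c=view([0.63,0.36,0.13],[-.2,-.2,.4],240,"w_stand")
for t in ("lens","camera_stand"): print(t,[(x["at"],round(x["score"],2)) for x in models.mark_of(t,"wrist")][:2])
print(telemetry.current_t())
c=view([0.617,-0.295,0.1],[0,.2,.3],180,"w_bot")
for t in ("bottle_center","label"): print(t,[(x["at"],round(x["score"],2)) for x in models.mark_of(t,"wrist")][:3])
print(telemetry.current_t())
E
python3 v1.py
```

```text
lens [([0.6237, 0.3201, 0.2589], 0.94)]
camera_stand [([0.663, 0.3854, -0.0049], 0.66)]
4.05
bottle_center [([0.618, -0.3038, 0.0881], 0.95), ([0.6629, -0.393, 0.0863], 0.78)]
label [([0.6239, -0.2777, 0.061], 0.88), ([0.7302, -0.2659, 0.0589], 0.67), ([0.4605, -0.1601, -0.0], 0.15)]
5.9083
```

View pics/w_stand.png

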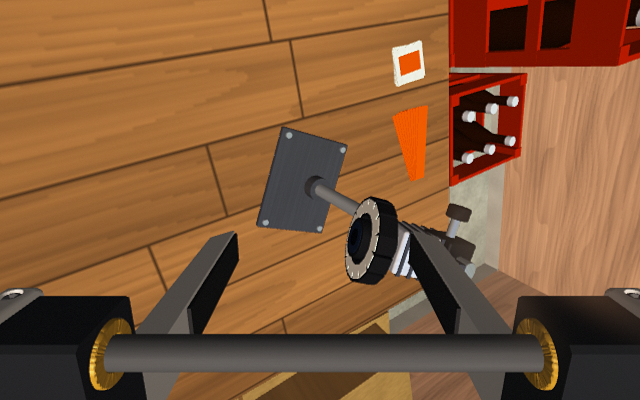

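View pics/w_bot.png

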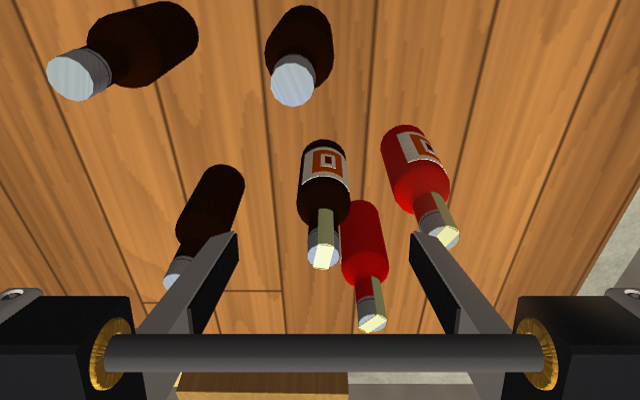

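The stand view shows the base plate around (302,180) and the ring light around (370,240). The bottle view shows the finished brown bottle's label around (325,168) and its cap with strip at (323,255). I'll fit model outlines to both.

```bash
cat > fit.py <<'E'
from h import *
from scipy.optimize import minimize
ld=lambda n:(cv2.imread(f"pics/{n}.png"),np.load(f"pics/{n}.npy",allow_pickle=True)[0])
S=4
def mask_poly(px,shape):
    m=np.zeros((400*S,640*S),np.uint8); cv2.fillPoly(m,[np.round((px+0.5)*S*16).astype(np.int32)],1,shift=4)
    return cv2.resize(m*255,(640,400),interpolation=cv2.INTER_AREA)/255.
def fit(c,obs,model,x0,steps,roi):
    f=lambda x:np.abs(mask_poly(proj(c,model(x)),None)-obs)[roi].sum()
    best=None
    for s in (1,.4,.15):
        sim=np.vstack([x0]+[x0+np.eye(len(x0))[i]*steps[i]*s for i in range(len(x0))])
        o=minimize(f,x0,method="Nelder-Mead",options=dict(initial_simplex=sim,xatol=1e-5,fatol=.01)); x0=o.x
    return o.x,o.fun
def plate(x):
    a=x[2]; X=np.array([np.cos(a),np.sin(a)]);Y=np.array([-X[1],X[0]])
    return np.array([[*(x[:2]+s*.065*X+t*.085*Y),.012] for s,t in((1,1),(1,-1),(-1,-1),(-1,1))])
def lab(x):
    h=.03/.028; P=[]
    for z,th in((.091,np.linspace(-h,h,15)),(.025,np.linspace(h,-h,15))):
        P+=[[x[0]+.0281*np.cos(x[2]+t),x[1]+.0281*np.sin(x[2]+t),z] for t in th]
    return np.array(P)
if __name__=="__main__":
    im,c=ld("w_stand"); hsv=cv2.cvtColor(im,cv2.COLOR_BGR2HSV)
    obs=((hsv[...,1]<70)&(hsv[...,2]<110)).astype(np.uint8)
    roi=np.zeros((400,640),bool); roi[115:245,245:360]=1; roi[170:245,300:360]=0; roi[225:245,300:]=0; roi[215:245,290:330]=1
    x,f=fit(c,obs,plate,np.array([.658,.388,np.radians(60)]),[.005,.005,.1],roi); print("plate",x,np.degrees(x[2]),f)
    L=x[:2]-.075*np.array([np.cos(x[2]),np.sin(x[2])]); print("lens from plate",L,"pix",proj(c,[*L,.26]))
    v=cv2.resize(im[100:300,220:480],None,fx=3,fy=3,interpolation=cv2.INTER_CUBIC)
    for P in plate(x): cv2.circle(v,tuple(((proj(c,P)[0]+.5-[220,100])*3).astype(int)),3,(0,255,0),1)
    for a,p in enumerate(np.linspace(0,2*np.pi,24)):
        h=-np.array([np.cos(x[2]),np.sin(x[2])]);y=np.array([-h[1],h[0],0]);zz=np.r_[np.sin(np.radians(20))*h,np.cos(np.radians(20))]
        Q=np.r_[L,.26]+.044*(np.cos(p)*y+np.sin(p)*zz); cv2.circle(v,tuple(((proj(c,Q)[0]+.5-[220,100])*3).astype(int)),2,(0,255,0),-1)
    cv2.imwrite("pics/f_stand.png",v)
    im,c=ld("w_bot"); hsv=cv2.cvtColor(im,cv2.COLOR_BGR2HSV)
    obs=(hsv[...,2]>110).astype(np.uint8)
    roi=np.zeros((400,640),bool); roi[138:200,303:346]=1
    x,f=fit(c,cv2.morphologyEx(obs,cv2.MORPH_CLOSE,np.ones((5,5))),lab,np.array([.618,-.304,np.radians(77)]),[.005,.005,.1],roi); print("bottle",x,np.degrees(x[2]),f)
    v=cv2.resize(im[120:280,260:400],None,fx=4,fy=4,interpolation=cv2.INTER_CUBIC)
    for P in lab(x): cv2.circle(v,tuple(((proj(c,P)[0]+.5-[260,120])*4).astype(int)),2,(0,255,0),-1)
    for p in np.linspace(0,2*np.pi,24):
        for z in (.178,): cv2.circle(v,tuple(((proj(c,[x[0]+.014*np.cos(p),x[1]+.014*np.sin(p),z])[0]+.5-[260,120])*4).astype(int)),2,(255,0,255),-1)
    for s in(-1,1):
        for t in(-.007,.007):
            d=np.array([np.cos(x[2]),np.sin(x[2])]);Q=np.r_[x[:2]+s*.012*d+t*np.array([-d[1],d[0]]),.178]
            cv2.circle(v,tuple(((proj(c,Q)[0]+.5-[260,120])*4).astype(int)),3,(0,0,255),-1)
    cv2.imwrite("pics/f_bot.png",v)
E
python3 fit.py
```

```text
plate [0.65474645 0.38282549 1.07870731] 61.80537600327392 272.0235294117647
lens from plate [0.61931135 0.3167244 ] pix [[350.21726312 236.11871677]]
bottle [ 0.61641013 -0.30493785  1.47346663] 84.42341915434658 499.5490196078431
```

View pics/f_stand.png

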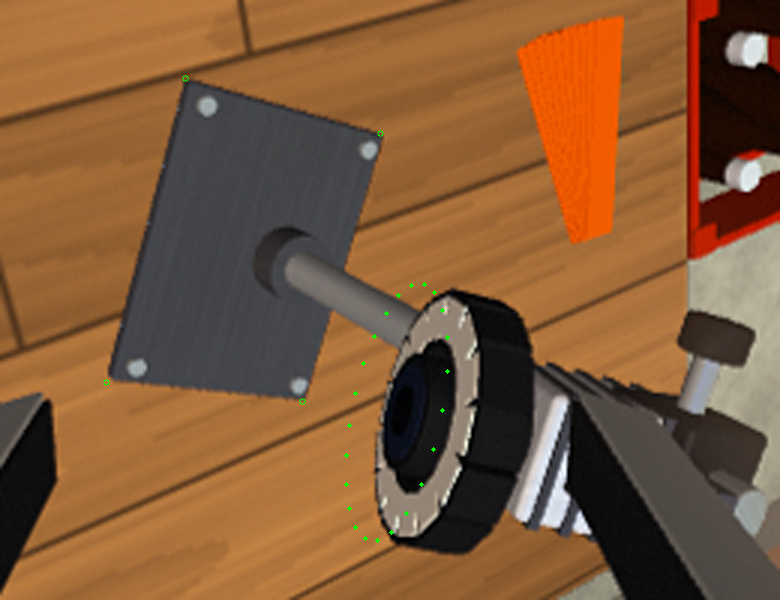

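View pics/f_bot.png

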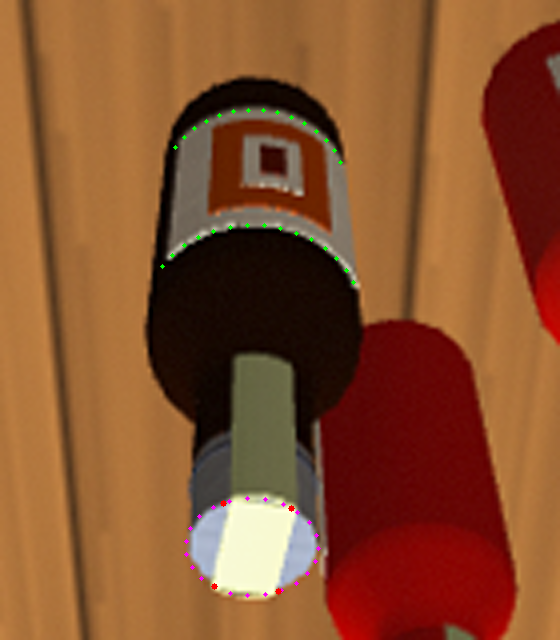

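```bash
cat > fit2.py <<'E'
from fit import *
import fit as F
def hullfit(c,obs,model,x0,steps,roi):
    m=lambda px:mask_poly(cv2.convexHull(px.astype(np.float32))[:,0],None)
    f=lambda x:np.abs(m(proj(c,model(x)))-obs)[roi].sum()
    for s in (1,.4,.15):
        sim=np.vstack([x0]+[x0+np.eye(len(x0))[i]*steps[i]*s for i in range(len(x0))])
        o=minimize(f,x0,method="Nelder-Mead",options=dict(initial_simplex=sim,xatol=1e-5,fatol=.01)); x0=o.x
    return o.x,o.fun
im,c=ld("w_stand"); hsv=cv2.cvtColor(im,cv2.COLOR_BGR2HSV)
obs=((hsv[...,1]<70)&(hsv[...,2]<175)).astype(np.uint8)
roi=np.zeros((400,640),bool); roi[115:245,245:360]=1; roi[152:245,296:360]=0; roi[215:240,290:325]=1;roi[120:153,250:360]=1
def plate2(x):
    P=plate(x);Q=P.copy();Q[:,2]=0;return np.r_[P,Q]
x,f=hullfit(c,obs,plate2,np.array([.658,.388,np.radians(60)]),[.005,.005,.1],roi)
L=x[:2]-.075*np.array([np.cos(x[2]),np.sin(x[2])]); print("plate",x,np.degrees(x[2]),f,"lens",L,proj(c,[*L,.26]))
cv2.imwrite("pics/z_lens.png",cv2.resize(im[190:290,335:415],None,fx=6,fy=6,interpolation=cv2.INTER_CUBIC))
# bottle
im,c=ld("w_bot"); hsv=cv2.cvtColor(im,cv2.COLOR_BGR2HSV)
w=((hsv[...,1]<60)&(hsv[...,2]>85)).astype(np.uint8); k=np.zeros_like(w); k[140:196,300:350]=w[140:196,300:350]
cs,_=cv2.findContours(cv2.morphologyEx(k,cv2.MORPH_CLOSE,np.ones((3,3))),cv2.RETR_EXTERNAL,cv2.CHAIN_APPROX_NONE)
cs=max(cs,key=lambda a:cv2.contourArea(cv2.convexHull(a))); o=np.zeros_like(w); cv2.drawContours(o,[cs],-1,1,-1)
print("label px",o.sum())
roi=np.zeros((400,640),bool); roi[130:205,290:360]=1
x,f=fit(c,o,lab,np.array([.618,-.304,np.radians(78)]),[.005,.005,.1],roi); print("bottle",x,np.degrees(x[2]),f)
f3=lambda y:fit(c,o,lambda q:lab([.0+q[0],q[1],np.radians(y)]),x[:2],[.003,.003],roi)
for y in (72,76,80,84,88): print(y,f3(y))
# strip on cap top
pale=((hsv[...,0]>20)&(hsv[...,0]<45)&(hsv[...,2]>190)&(hsv[...,1]>15)).astype(np.uint8); s=np.zeros_like(pale); s[240:275,300:345]=pale[240:275,300:345]
def strip(q):
    d=np.array([np.cos(q[2]),np.sin(q[2])]);n=np.array([-d[1],d[0]])
    t=np.linspace(-.007,.007,9); e=np.sqrt(.014**2-t**2)
    return np.array([[*(q[:2]+e[i]*d+t[i]*n),.178] for i in range(9)]+[[*(q[:2]-e[i]*d+t[i]*n),.178] for i in range(8,-1,-1)])
roi=np.zeros((400,640),bool); roi[238:277,298:347]=1
q,f=fit(c,s,strip,np.array([.618,-.304,np.radians(78)]),[.005,.005,.1],roi); print("strip",q,np.degrees(q[2]),f,s.sum())
ring=cv2.resize(im[120:280,260:400],None,fx=4,fy=4,interpolation=cv2.INTER_CUBIC)
for P,col in((lab(x),(0,255,0)),(strip(q),(0,0,255))):
    for p in proj(c,P): cv2.circle(ring,tuple(((p+.5-[260,120])*4).astype(int)),2,col,-1)
cv2.imwrite("pics/f_bot2.png",ring)
E
python3 fit2.py
```

```text
plate [0.65667382 0.38770596 1.06958785] 61.28286988135305 184.59215686274507 lens [0.62063739 0.32193077] [[354.530655   235.33147663]]
label px 528
bottle [ 0.61617366 -0.30508125  1.36165394] 78.01702399707462 748.7803921568627
72 (array([ 0.61556272, -0.30484648]), np.float64(784.3294117647059))
76 (array([ 0.61595232, -0.30502453]), np.float64(755.8039215686274))
80 (array([ 0.61641945, -0.30506193]), np.float64(750.1529411764706))
84 (array([ 0.61675621, -0.30503802]), np.float64(767.4039215686275))
88 (array([ 0.61704846, -0.30509895]), np.float64(785.4980392156863))
strip [ 0.61658734 -0.30437215  1.38511794] 79.36141227076067 32.47450980392156 403
```

View pics/f_bot2.png

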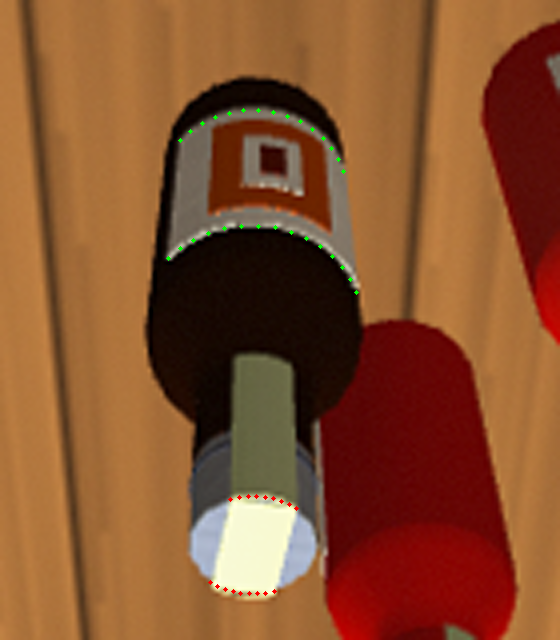

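View pics/z_lens.png

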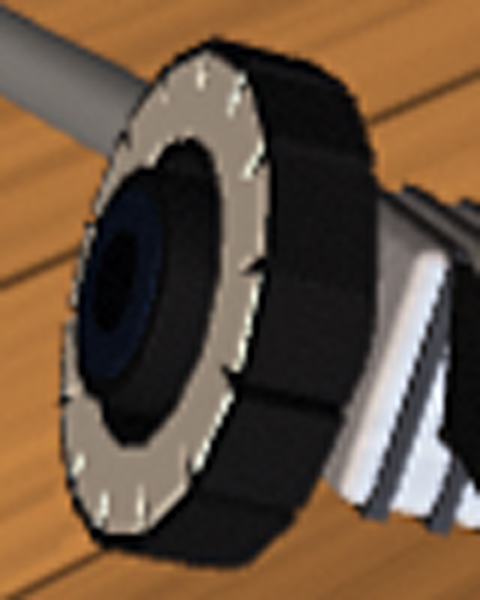

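Run:
```python
from h import *
lens=np.array([.621,.322,.26]); 
for yaw in (58,60,62):
  a=np.radians(yaw); h=-np.array([np.cos(a),np.sin(a)]); t=np.radians(20)
  lx=np.r_[np.cos(t)*h,-np.sin(t)]; lz=np.r_[np.sin(t)*h,np.cos(t)]
  V=lens+.2*lx; B=V+.028*lx  # axis point 58 up
  G=B+.094*lz
  bx=-lx; bz=lz; by=np.cross(bz,bx)
  for ang in (0,45,90,135,180,225,270,315):
    x=np.cos(np.radians(ang))*bx+np.sin(np.radians(ang))*by; z=-bz
    Rt=R.from_matrix(np.c_[x,np.cross(z,x),z]); p=G-.006*z
    q=inverse_kinematics(p,R2q(Rt))
    th=np.radians(79); X=np.array([np.cos(th),np.sin(th),0]);Y=np.array([-X[1],X[0],0])
    x0=np.cos(np.radians(ang))*X+np.sin(np.radians(ang))*Y; z0=np.array([0,0,-1.])
    q0=inverse_kinematics([.6165,-.3045,.158],R2q(np.c_[x0,np.cross(z0,x0),z0]))
    if yaw==60: print(ang,p.round(3),None if q is None else np.round(q,2),None if q0 is None else np.round(q0,2))
```

```text
0 [0.497 0.107 0.276] [-0.16  0.05  1.73  0.34  1.25 -1.3 ] [-0.56  0.49  1.35 -0.    1.3  -1.94]
45 [0.497 0.107 0.276] [-0.16  0.05  1.73  0.34  1.25 -2.09] None
90 [0.497 0.107 0.276] None None
135 [0.497 0.107 0.276] [-0.16  0.05  1.73  0.34  1.25  2.63] [-0.56  0.49  1.35 -0.    1.3   1.99]
180 [0.497 0.107 0.276] [-0.16  0.05  1.73  0.34  1.25  1.84] [-0.56  0.49  1.35 -0.    1.3   1.2 ]
225 [0.497 0.107 0.276] [-0.16  0.05  1.73  0.34  1.25  1.05] [-0.56  0.49  1.35 -0.    1.3   0.42]
270 [0.497 0.107 0.276] [-0.16  0.05  1.73  0.34  1.25  0.27] [-0.56  0.49  1.35 -0.    1.3  -0.37]
315 [0.497 0.107 0.276] [-0.16  0.05  1.73  0.34  1.25 -0.52] [-0.56  0.49  1.35 -0.    1.3  -1.15]
```

Plate-based lens prediction (354.5, 235.3) matches the glass seen at about (354.7, 235.8). Lens is (0.6207, 0.3220, 0.26) with yaw 61.3°. The bottle is at (0.6163, -0.3047) with label yaw about 79° (label fit 78°, strip fit 79.4°). Next I'll grasp with the jaws across the strip-free sides.

```bash
cat > g.py <<'E'
from h import *
th=np.radians(79); X=np.array([np.cos(th),np.sin(th),0]); Y=np.array([-X[1],X[0],0]); z0=np.array([0,0,-1.])
x0=-Y; Q0=R2q(np.c_[x0,np.cross(z0,x0),z0]); b=np.array([.6163,-.3047])
if __name__=="__main__":
    gripper_to(.07)
    r.move_to([*b,.25],Q0)
    print(r.move_l([*b,.158],vel=.1,guard=8), telemetry.current_ee_pos(), telemetry.current_wrist_force())
    gripper_to(.0,f_grip=55)
    print(telemetry.current_opening(),telemetry.current_wrist_force(),telemetry.current_t())
    im=vision.snapshot("scene"); cv2.imwrite("pics/s_grip.png",cv2.resize(im[180:380,130:330,::-1],None,fx=3,fy=3))
E
python3 g.py
```

```text
False [ 0.61683238 -0.30478639  0.15892648] [0.16879826 0.3829946  0.1983991 ]
0.027501831806869093 [-0.25436125 -0.33451346  0.0800518 ] 8.725
```

View pics/s_grip.png

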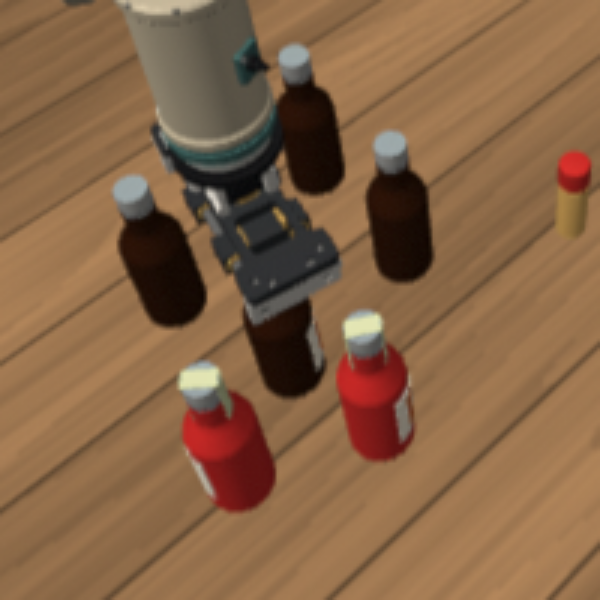

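Neck gripped: opening is 27.5 mm and the neighbours are untouched. Lifting and carrying to a point above the view pose.

```bash
cat > m.py <<'E'
from h import *
from g import X,Y,Q0,b
lens=np.array([.6207,.322,.26]); a=np.radians(61.3); t=np.radians(20)
h=-np.array([np.cos(a),np.sin(a)])
lx=np.r_[np.cos(t)*h,-np.sin(t)]; lz=np.r_[np.sin(t)*h,np.cos(t)]
V=lens+.2*lx; bx,bz=-lx,lz; by=np.cross(bz,bx); Bm=np.c_[bx,by,bz]
# bottle in tool as grasped (underside origin): b world at grasp, R0
E
python3 - <<'E'
from m import *
# grasp relation from actual tool pose while bottle still stands
p=telemetry.current_ee_pos(); Rt=q2R(telemetry.current_tool_rot())
Rb=R.from_matrix(np.c_[X,Y,[0,0,1.]])
lab_w=np.r_[p[:2],.058]+.028*X    # axis taken through the closed jaws
# jaws centre only along the jaw axis; across it keep vision
d=np.r_[b,0]-np.r_[p[:2],0]; lab_w+= (d@X)*X
T_R=Rt.inv()*Rb; T_p=Rt.inv().apply(lab_w-p)
np.savez("rel.npz",R=T_R.as_matrix(),p=T_p); print(T_p)
Rf=R.from_matrix(Bm)*T_R.inv(); pf=V-Rf.apply(T_p)
np.savez("goal.npz",R=Rf.as_matrix(),p=pf); print(V,pf)
r.move_l([p[0],p[1],.38],vel=.15)
print(telemetry.current_opening(),telemetry.current_wrist_force(),telemetry.current_t())
r.move_l(pf+[0,0,.1],R2q(Rf),vel=.2)
print(telemetry.current_opening(),telemetry.current_wrist_force(),telemetry.current_torque(),telemetry.current_t())
for n in("top","scene"):
    im=vision.snapshot(n); cv2.imwrite(f"pics/{n}_pre.png",im[:,:,::-1])
E
```

```text
[-1.84207230e-05 -2.80331128e-02  9.99980225e-02]
[0.5304475  0.15715044 0.19159597] [0.50137412 0.10404682 0.27597727]
0.027334508430610412 [ 0.00625602 -0.38515563 -4.53328426] 10.4083
0.02759009434981244 [ 0.24546731  0.16328986 -3.52249118] [-0.46944404  0.21090144 -0.05076988] 12.6833
```

View pics/scene_pre.png

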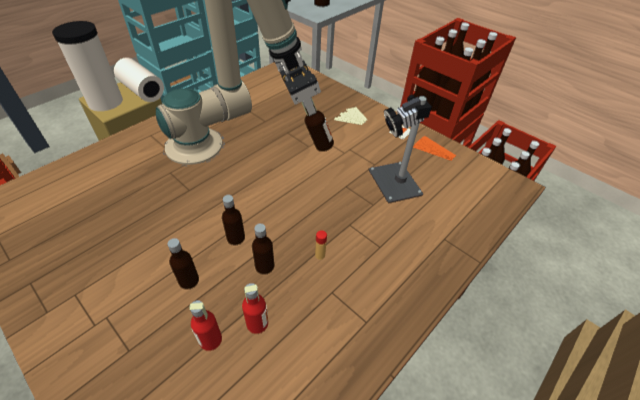

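View pics/top_pre.png

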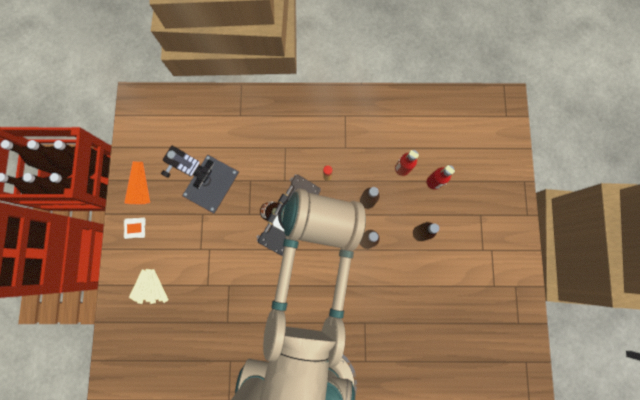

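The bottle hangs at scene (320,130), leaning with the tool, and the bystanders are unmoved. Lowering to the goal, then overlaying the expected bottle outline on the pictures.

```bash
cat > chk.py <<'E'
from m import *
def check(tag):
    rel=np.load("rel.npz"); p=telemetry.current_ee_pos(); Rt=q2R(telemetry.current_tool_rot())
    L=p+Rt.apply(rel["p"]); Rb=(Rt*R.from_matrix(rel["R"])).as_matrix()
    print("label FK",L,"err mm",(1e3*Bm.T@(L-V)).round(1),"rot err deg",np.degrees((R.from_matrix(Bm.T@Rb)).as_rotvec()).round(2))
    for n in("scene","top"):
        im=vision.snapshot(n); c=vision.get_calibration(n); cv2.imwrite(f"pics/{n}_{tag}_raw.png",im[:,:,::-1])
        for t in ("label","bottle_center"): print(n,t,[(x["at"],round(x["score"],2)) for x in models.mark_of(t,n) if x["at"][1]>0][:2])
        o=L-.028*Rb[:,0]-.058*Rb[:,2]; k=6; uv=proj(c,L)[0].astype(int); u0,v0=max(uv[0]-60,0),max(uv[1]-50,0)
        v=cv2.resize(im[v0:v0+100,u0:u0+120,::-1],None,fx=k,fy=k,interpolation=cv2.INTER_CUBIC)
        def dots(P,col):
            for q in proj(c,P): cv2.circle(v,tuple(((q+.5-[u0,v0])*k).astype(int)),2,col,-1)
        for z in(0,.105):
            dots(np.array([o+Rb@[.028*np.cos(s),.028*np.sin(s),z] for s in np.linspace(0,6.28,40)]),(0,255,0))
        hh=.03/.028
        dots(np.array([o+Rb@[.028*np.cos(s),.028*np.sin(s),z] for s in np.linspace(-hh,hh,15) for z in(.025,.091)]),(255,0,255))
        cv2.imwrite(f"pics/{n}_{tag}.png",v)
    print(telemetry.current_opening(),telemetry.current_wrist_force(),telemetry.current_t())
E
python3 - <<'E'
from chk import *
g=np.load("goal.npz"); r.move_l(g["p"],R2q(R.from_matrix(g["R"])),vel=.08); r.hold(.3)
check("fin")
E
```

```text
label FK [0.53055534 0.15713013 0.19181205] err mm [ 0.1 -0.1  0.2] rot err deg [-0.02 -0.01  0.01]
scene label [([0.5281, 0.1612, 0.1902], 0.78)]
scene bottle_center [([0.5138, 0.1258, 0.212], 0.93)]
top label [([0.5279, 0.1521, 0.1875], 0.79)]
top bottle_center []
0.02756696891866922 [ 0.11781175 -0.09671026 -4.80021778] 14.7833
```

View pics/scene_fin.png

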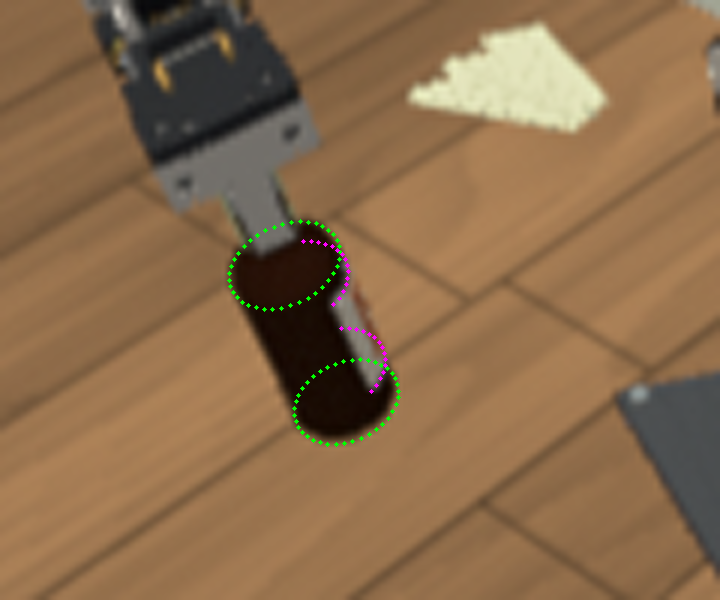

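View pics/top_fin.png

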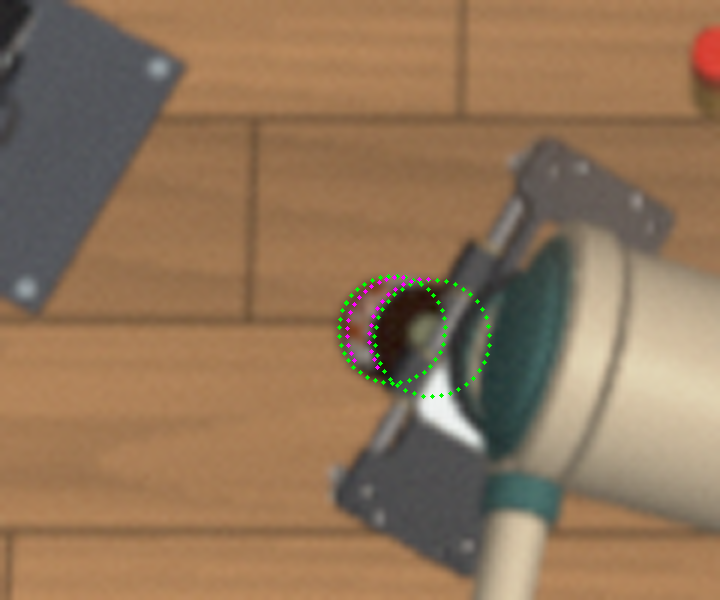

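The outlines match in both views: scene bottle body at (210–275, 150–245) and top label at about (267,200), within about 1 px. There is no slip, and the label is uncovered and facing the lens. Signing off.

Run:
```python
from h import *
print(telemetry.current_ee_pos(),abs(np.array(telemetry.current_dq())).max(),telemetry.current_opening(),telemetry.current_t())
r.sign_off()
```

```text
[0.5013915  0.10404666 0.27599956] 0.0016461191272279748 0.02756696891866922 14.7833
the job is handed in; nothing more can be done
```

I gripped the finished brown bottle by its neck, with the jaws on the sides free of the paper strip. I lifted it straight out and showed its label to the label camera. I handed the job in at 14.8 s, with the arm still holding the bottle there at 55 N grip.

**Placement:** The arm readings put the label within 0.3 mm and 0.1° of the target. That target rests on my own picture fits, which I trust to about 2–4 mm and 1–2°.

**Slip:** The bottle outline drawn over the scene and top pictures agreed to about 1 pixel (about 3 mm). The opening stayed at about 27.5 mm, so I saw no slip.

**Network check:** Their label positions in the last pictures, (0.528, 0.161, 0.190) and (0.528, 0.152, 0.188), lie within about 7 mm of the target (0.530, 0.157, 0.192). They disagree with each other by 9 mm in y, on either side of the target.

**Two fits that were weaker:**
- The label outline fit left large errors, because the mask caught only part of the label. I used 79° for the label direction because the cap strip gave 79.4° and the label fit 78°; an earlier, cruder fit had given 84°.
- My first base-plate fit put the lens about 4 mm off. A corrected fit matched the visible lens glass to about half a pixel.

**Other objects:** The bare bottles, the glue bottle and the red look-alikes looked unmoved after the carry. The camera and its stand were not touched.

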